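Clamp a phone in the bonding press to the ratchet's set torque

ROBOT

A 6-joint arm with a two-finger parallel gripper is mounted at the origin on a cart in front of the work surface, level with it; the furniture and walls round the work are solid. World frame = base frame: x ahead of the robot, y to its left, z up, the work surface at z = 0. Lengths are in mm, angles in rad, forces in N, time in s.
With the tool pointing down it reaches from about 400 to 925 mm from the base axis. Payload 12.5 kg.
Tool frame: the origin (TCP) lies midway between the tips of the shut fingers; the grasp point (between the pads) lies 19 mm behind it (env.tcp_to_grasp is the distance from the TCP to the grasp point, in mm); z points along the fingers, y is the line along which they close (so a half turn about z gives the same grasp; the last joint's range is limited). The gripper opens to 95 mm and grips with 3 to 60 N. Pads are 20 mm wide; open, the fingers measure 119 mm over their backs; the gripper's body (75 mm by 180 mm) begins 59 mm behind the grasp point.
Start: joints at [-1.316, 0.491, 1.559, -0, 1.092, -0.106], TCP at [220.663, -584.771, 188.261] pointing down, gripper open.
Joint ranges: [-3.1, 3.1], [-0.84, 2.19], [0.05, 2.79], [-1.13, 4.28], [0.06, 2.93], [-2.69, 2.69]. Speed limits (rad/s): [2.22, 2.22, 2.79, 3.14, 3.14, 3.14].

INTERFACE

Orientations are given as [roll, pitch, yaw] about the fixed x, y, z axes, in that order (R = Rz(yaw) Ry(pitch) Rx(roll)).
In Python, from cell import env gives the robot as it stands. The module is installed in compiled form; this text tells all that it offers.
- The arm moves only by the tool step_arm, never from a script. Its argument "plan" is a list that holds one entry, the list of rows, each a list of 5 numbers: the shift along the tool's x, y, z in mm, then the turn about the tool's z in degrees, then the opening, from -1 (shut) to 1 (fully open). A call has 1 to 8 rows; each row is the pose to reach, as a shift and turn from the pose commanded when the call began, along the tool's axes at that moment; what a row does not reach only later rows make up. A row lasts 1/12 s, in which the tool goes at most 41.7 mm and 7.16 degrees, less where a joint would pass 70% of its speed; a pose out of reach is approached as far as the arm can. A call with a gripper value outside its range is refused whole. The fingers move at their own pace and stop on an object; the grip force is fixed at half the most. Time passes only in rows, so rows that repeat a pose let the fingers close. It gives the time, the measured TCP pose, the force, the opening and the grip force at its end, in the units of the state.
- env.state(): the state, without advancing time (a new reading comes with each control period).
- env.read_camera(name): name is "scene" or "top" or "wrist"; returns the picture (480x640x3 uint8, blue, green, red); there is no depth.
- env.get_calibration(name): a dict with "K" (3x3 intrinsics, pixels), "extrinsics" (4x4, takes a point from world to camera coordinates). Camera axes: x right, y up, looking along -z (the intrinsics and any distortion apply to the point x, -y, -z); pixel columns grow to the right and rows downward; lengths in mm; the calibration is good to about 2 mm. A picture is of the moment at which its call begins: read the wrist's pose just before it. get_calibration takes no time and is no camera call; for the wrist camera it gives the pose at the moment of the call.
- env.job_done(): hands the job in; it is judged then, once.
The state is a dict: "t": time; "joints": joint angles; "qvel": joint speeds; "tau": joint torques, N m; "eef_pos": TCP position; "tcp_rot": TCP orientation; "ft_force": force on the tool from outside, world axes, zero at the start; "moment": the same for the moment, N m; "opening": opening from 0.0 (shut) to 1.0 (fully open); "grip_force": force on a finger pad.
Only numpy, scipy, OpenCV 4.12 (cv2) and the standard library are available. Lean on these libraries where they do the work, as an engineer would, in place of code of your own. Each camera call takes 0.05 s, during which the arm holds its last target. There are 200 camera calls.

TASK

Slide the phone gently along its guides in the screen-bonding press until it is fully home against the back stop, then clamp it: turn the orange ratchet knob clockwise until the foot bears on the screen and the ratchet gives way at its set torque. Stop and let go when the knob has slipped so far on the black collar under it that its white mark stands over the collar's green arc; do not slip it past the arc, and leave the other things on the bench alone.

Things in the scene. Friction and masses are not known exactly. Their poses are not given: they have to be found in the camera images.
- press: screen-bonding press fixed to the bench: grey base plate 250 x 130 x 10 mm. Origin on the bench under the middle of where the phone lies when home; z up, x = the way the phone slides in. Plate from x -150 to +100 mm. Blue guide rails at y +-41 to +-51, x -50 to +75 (flared lead-ins from x -70), 9 mm above the plate; back stop face at x +75. The vertical screw stands at x +25, y 0
- bridge (a point): middle of the top face of the press's steel bridge (on the screw axis, 60 mm above the bench): 32 mm along the press's x, 136 mm along its y, 16 mm thick, on round 16 mm posts at y = +-57 mm of the press; same axes as the press
- press_home (a point): the point where the phone's origin lies when the phone is fully home: on the base plate's top, 10 mm above the press's origin; same axes as the press
- phone: black phone 150 x 79 x 12 mm, about 0.17 kg, screen up on the base plate, loose between the guides (1.5 mm play each side); origin at the middle of its underside, x along its length to the back stop. Starts 25 to 55 mm short of home; its rear end (x -75 mm) stands free to be pushed. Fragile: it breaks if pushed with more than 15 N
- knob_top (a point): middle of the top face of the orange fluted knob (34 mm diameter, 32 mm high, axis vertical), 108 to 112 mm above the bench at the start; moves and turns with it; the knob's white mark lies along this point's -x. The black collar (50 mm diameter) begins 2 mm below the knob and is fast to the screw; its white tick lies under the knob's mark while nothing has slipped
- slip (a joint): angle by which the knob has slipped on the collar (rad), clockwise positive; 0 at the start. It stays put below the ratchet's set torque of 0.22 N m and slips on at that steady torque above it (no sound). Turning back would loosen the screw. The collar's green arc spans 0.25 to 0.85
- foot: round steel pressure foot, 40 mm diameter, under the bridge on the screw axis, does not turn; origin in the middle of its rubber underside, 2.5 to 5.5 mm above the phone's screen at the start. Turned clockwise from above, knob, collar and foot go down together, 2 mm per rad, against about 0.11 N m of thread friction, which also keeps the screw where it is left
- flux_tin: bystander: white round tin, 44 mm diameter, 20 mm high; origin under its middle
- solder_reel: bystander: blue reel, 52 mm diameter, 40 mm high; origin under its middle
- teal_bottle: bystander: teal bottle, 30 mm diameter, 106 mm high; origin under its middle
- drop_bottle: bystander: white bottle with yellow nozzle, 34 mm diameter, 96 mm high; origin under its middle
- stapler: bystander: small blue stapler, 83 x 33 x 40 mm; origin under its middle
- heatgun_stand: bystander, fixed: stand with a red heat gun at the right side of the bench, about 0.4 m high; origin at its foot on the bench. The tall gun stands within 0.2 m of its origin: keep the arm clear of it

How it is judged:
By the outcome, as a careful person would: the job done as asked, in the order asked, and still so for the second after the job is handed in, with the robot touching nothing.
It also fails if it takes over 72 s, if anything falls off the work surface, if the arm or the gripper's body presses on something with over 40 N, if the wrist force passes 120 N, or if a joint passes its speed limit or range.

## Working session

There is one attempt and no reset: what is moved stays moved. The work goes in short steps, Python scripts to look and compute and a tool call to move; the robot and the scene stay as the last step left them, time stands still between calls to the robot, and variables do not carry over. Pictures are saved under pics/ and viewed, at most 10 in all, crops included, and the job is handed in when it is done.

Besides the shell and the picture viewer there is one more tool, called after "Emit:" as a command line: name --argument value ..., lists and objects as JSON in quotes. step_arm: Moves the arm, as the interface text tells. Its arguments: {"type":"object","properties":{"plan":{"type":"array"}},"required":["plan"]}

```bash
mkdir -p pics; python3 - <<'E'
from cell import env
import cv2,numpy as np
s=env.state();print(s)
for n in("scene","top"):
    cv2.imwrite(f"pics/{n}0.png",env.read_camera(n));c=env.get_calibration(n);print(n,c)
print(env.get_calibration("wrist"))
E
```

```text
{'t': 0.0, 'joints': array([-1.31560225e+00,  4.91596399e-01,  1.55946451e+00,  4.50409518e-06,
        1.09168979e+00, -1.05596948e-01]), 'qvel': array([-0.00283136,  0.00214094,  0.0019927 ,  0.00083765,  0.0002361 ,
        0.0009277 ]), 'tau': array([ 2.11036306e-03, -6.12627554e+01, -2.58183521e+01,  6.94017811e-02,
        4.81487147e-02, -8.67012932e-05]), 'eef_pos': array([ 220.58751711, -584.48114602,  187.6336915 ]), 'tcp_rot': array([-3.14044148e+00, -1.26031215e-04,  3.60788873e-01]), 'ft_force': array([-0.4339512 ,  1.07029146, -0.01964929]), 'moment': array([ 0.02315069,  0.01960934, -0.01022132]), 'grip_force': 0.0, 'opening': 0.9975972356136312}
scene {'K': array([[495.22672533,   0.        , 321.76487641],
       [  0.        , 495.22672533, 240.0230422 ],
       [  0.        ,   0.        ,   1.        ]]), 'extrinsics': array([[ 7.73439266e-01, -6.33869217e-01, -1.23189720e-03,
        -4.64656088e+02],
       [ 2.70482540e-01,  3.28280525e-01,  9.05025465e-01,
        -2.09695013e+02],
       [-5.73263375e-01, -7.00315438e-01,  4.25355604e-01,
        -1.13737975e
[... 430 characters left out ...]
74853e+02],
       [-4.64074462e-01,  1.09495414e-01,  8.79002644e-01,
        -1.54408266e+03],
       [ 0.00000000e+00,  0.00000000e+00,  0.00000000e+00,
         1.00000000e+00]])}
{'K': array([[362.07225806,   0.        , 316.44696546],
       [  0.        , 362.07225806, 235.19726954],
       [  0.        ,   0.        ,   1.        ]]), 'extrinsics': array([[ 3.53248831e-01, -9.35528800e-01, -1.06153470e-03,
        -6.25564387e+02],
       [ 8.98734995e-01,  3.39670417e-01, -2.77307439e-01,
         3.14758668e+01],
       [ 2.59789667e-01,  9.70044902e-02,  9.60780650e-01,
        -3.90940117e+02],
       [ 0.00000000e+00,  0.00000000e+00,  0.00000000e+00,
         1.00000000e+00]])}
```

View pics/top0.png

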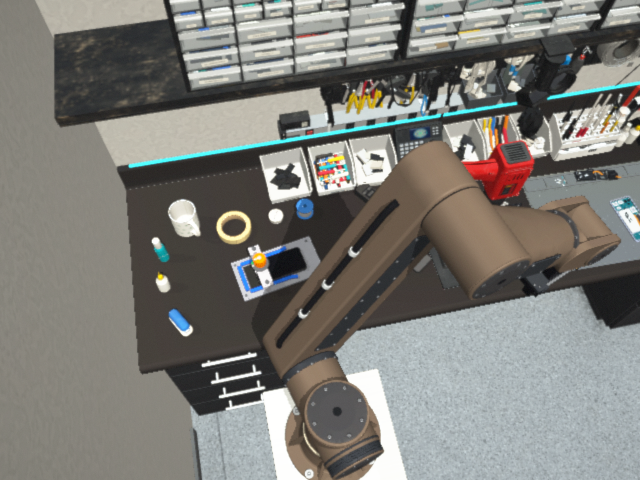

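View pics/scene0.png

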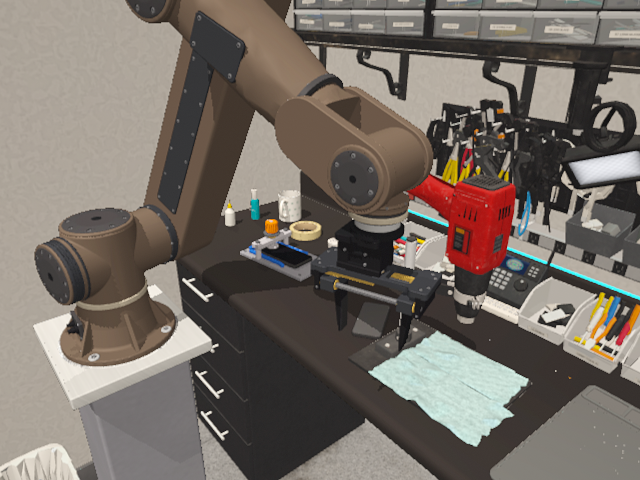

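The top view shows the press at about (275,268), with the orange knob at (260,261) and the phone's rear end to the right at about (305,262). The phone therefore slides to image left, which is roughly world +y. The scene view shows the knob at (271,226) and the heat gun at about (480,230).

```bash
cat > h.py <<'E'
from cell import env
import cv2,numpy as np
def ray(c,px):
    K,E=c["K"],c["extrinsics"]; R,t=E[:3,:3],E[:3,3]
    d=np.array([(px[0]-K[0,2])/K[0,0],-(px[1]-K[1,2])/K[1,1],-1.]); d=R.T@d
    return -R.T@t,d/np.linalg.norm(d)
def plane(c,px,z):
    o,d=ray(c,px); return o+d*(z-o[2])/d[2]
def proj(c,p):
    q=c["extrinsics"][:3,:3]@np.asarray(p,float)+c["extrinsics"][:3,3]
    return c["K"][0,0]*q[0]/-q[2]+c["K"][0,2], c["K"][1,1]*-q[1]/-q[2]+c["K"][1,2]
def tri(a,b):
    (o1,d1),(o2,d2)=a,b
    s=np.linalg.lstsq(np.c_[d1,-d2],o2-o1,rcond=None)[0]
    return (o1+s[0]*d1+o2+s[1]*d2)/2,np.linalg.norm(o1+s[0]*d1-o2-s[1]*d2)
def hsv(im,lo,hi): return cv2.inRange(cv2.cvtColor(im,cv2.COLOR_BGR2HSV),np.array(lo),np.array(hi))
def blobs(m,amin=15):
    n,l,st,ce=cv2.connectedComponentsWithStats(m)
    return [(tuple(ce[i].round(1)),st[i].tolist()) for i in range(1,n) if st[i,4]>=amin]
E
python3 - <<'E'
from h import *
P={}
for n in("top","scene"):
    im=cv2.imread(f"pics/{n}0.png"); 
    x0,y0,x1,y1=(215,230,335,310) if n=="top" else (230,210,320,280)
    m=np.zeros(im.shape[:2],np.uint8); m[y0:y1,x0:x1]=255
    o=blobs(hsv(im,(8,150,120),(20,255,255))&m); print(n,"orange",o); P[n]=max(o,key=lambda b:b[1][4])[0]
    print("blue",blobs(hsv(im,(100,130,60),(125,255,255))&m))
C={n:env.get_calibration(n) for n in P}
print("knob mid",tri(ray(C["top"],P["top"]),ray(C["scene"],P["scene"])))
for px in[(232,264),(246,300),(322,272),(310,238)]: print(px,plane(C["top"],px,10))
im=cv2.imread("pics/top0.png")[225:310,215:335]
a=cv2.resize(im,None,fx=5,fy=5,interpolation=cv2.INTER_CUBIC)
cv2.imwrite("pics/c1.png",a)
E
```

```text
top orange [((np.float64(259.9), np.float64(263.7)), [253, 258, 13, 10, 60])]
blue [((np.float64(275.6), np.float64(251.9)), [266, 246, 20, 12, 82]), ((np.float64(246.9), np.float64(277.5)), [238, 260, 25, 32, 184]), ((np.float64(284.7), np.float64(278.4)), [274, 275, 24, 9, 97])]
scene orange [((np.float64(271.2), np.float64(226.1)), [265, 219, 13, 15, 162])]
blue [((np.float64(293.4), np.float64(247.8)), [277, 242, 31, 13, 74]), ((np.float64(251.9), np.float64(249.7)), [249, 246, 7, 8, 35]), ((np.float64(272.7), np.float64(259.8)), [262, 253, 22, 14, 99])]
knob mid (array([487.39614114, 101.80403573,  91.32789281]), np.float64(10.047659399101867))
(232, 264) [538.72163277 183.65068607  10.        ]
(246, 300) [416.50294494 160.80616574  10.        ]
(322, 272) [458.72736244 -71.5113175   10.        ]
(310, 238) [577.62014023 -60.14853338  10.        ]
```

View pics/c1.png

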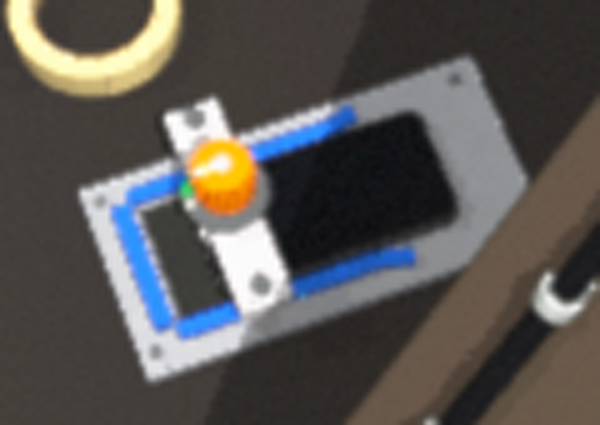

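The crop shows the plate's left corners at full-image (231,263) and (245,301), with the right top corner at (309.5,236). The phone's rear edge is centred at about (302.4,257.6), and the knob's mark points to image left. Next I'll work out the press frame and the path to it.

```bash
cat >> h.py <<'E'
def rel(p,yaw=None,st=None):
    "shift in tool axes (x,y,z) and turn (deg) from the present pose to world p, yaw"
    s=st or env.state(); y=s["tcp_rot"][2]; d=np.asarray(p,float)-s["eef_pos"]
    c,n=np.cos(y),np.sin(y)
    t=0 if yaw is None else -np.degrees(yaw-y)
    return np.round([c*d[0]+n*d[1],n*d[0]-c*d[1],-d[2],t],1)
E
python3 - <<'E'
from h import *
C={n:env.get_calibration(n) for n in("top","scene")}
A,B,D=[plane(C["top"],p,10)[:2] for p in((231,263),(245,301.4),(309.4,236))]
ux=A-D; uy=B-A; print(A,B,D,np.linalg.norm(ux),np.linalg.norm(uy))
yw=(np.arctan2(ux[1],ux[0])*2+np.arctan2(-uy[0],uy[1])%(2*np.pi)*1)
a1=np.arctan2(ux[1],ux[0]);a2=np.arctan2(uy[1],uy[0])%(2*np.pi)-np.pi/2;print(a1,a2)
yaw=(2*a1+a2)/3;x=np.array([np.cos(yaw),np.sin(yaw)]);y=np.array([-x[1],x[0]])
O=(A-100*x+65*y+B-100*x-65*y+D+150*x+65*y)/3;print("O",O,yaw,"screw",O+25*x)
r=plane(C["top"],(302.4,257.6),22)[:2]-O;print("phone rear",r@x,r@y)
for a,b in(((515,152),(490,185)),((495,198),(480,280))): print("gun",tri(ray(C["top"],a),ray(C["scene"],b)))
for n,a in (("wrist",0),): 
    c=env.get_calibration("wrist");print("cam",-c["extrinsics"][:3,:3].T@c["extrinsics"][:3,3])
t=O-140*x; print(rel([*t,150],yaw))
for n,p in dict(tin=(275,216),reel=(305,209),teal=(162,252),drop=(164,285),stapler=(180,322)).items(): print(n,plane(C["top"],p,20)[:2].round())
E
```

```text
[542.59602475 186.07463474] [412.80699213 164.27046118] [584.77619412 -59.77342425] 249.44024293897508 131.60780741823774
1.7407120591738212 1.7372391434744876
O [494.83350142  76.7882273 ] 1.7395544206073765 screw [490.63454604 101.43308019]
phone rear -101.44846054310294 0.8252460903963126
gun (array([ 509.87441672, -572.47594131,  392.22951754]), np.float64(1.653585108501911))
gun (array([ 504.84645015, -576.44562376,  200.32003773]), np.float64(19.989345397459246))
cam [ 294.25362848 -558.00197429  383.67213384]
[ 463.3 -384.5   37.7  -79. ]
tin [670.  31.]
reel [676. -65.]
teal [615. 381.]
drop [507. 384.]
stapler [384. 351.]
```

Emit:
step_arm --plan '[[[20,-32,-10,-7,-1],[40,-64,-20,-14,-1],[60,-96,-30,-21,-1],[80,-130,-40,-28,-1],[100,-160,-40,-35,-1],[110,-178,-40,-42,-1],[110,-178,-40,-49,-1],[110,-178,-40,-49,-1]]]'

```text
t: 0.77
eef_pos: [261.0, -378.4, 228.6]
tcp_rot: [3.141, 0.0, 1.223]
ft_force: [-0.3, -0.2, 0.2]
opening: 0.498
grip_force: 0.0
```

```bash
python3 - <<'E'
from h import *
s=env.state();print(s["t"],s["eef_pos"],s["tcp_rot"],s["ft_force"],s["opening"])
yaw=1.74;x=np.array([np.cos(yaw),np.sin(yaw)]);O=np.array([494.8,76.8])
print(rel([*(O-150*x),150],yaw))
E
```

```text
0.7667 [ 261.02296262 -378.42222195  228.60846278] [3.14114616e+00 4.84786566e-04 1.22321353e+00] [-0.25932086 -0.22080242  0.15906532] 0.4981443352129702
[377.2 138.8  78.6 -29.6]
```

Emit:
step_arm --plan '[[[38,14,0,-6,-1],[76,28,0,-12,-1],[114,42,0,-18,-1],[152,56,0,-24,-1],[190,70,10,-29.6,-1],[228,84,20,-29.6,-1],[266,98,30,-29.6,-1],[300,110,35,-29.6,-1]]]'

```text
t: 1.43
eef_pos: [469.3, -134.7, 192.0]
tcp_rot: [-3.141, -0.001, 1.728]
ft_force: [0.6, -0.3, 0.4]
opening: 0.006
grip_force: 0.0
```

```bash
cat >> h.py <<'E'
YAW=1.74;X=np.array([np.cos(YAW),np.sin(YAW)]);Y=np.array([-X[1],X[0]]);O=np.array([494.8,76.8])
def w(px,py,z): return [*(O+px*X+py*Y),z]
def topress(p): d=np.asarray(p)[:2]-O; return np.round([d@X,d@Y],1)
E
python3 - <<'E'
from h import *
s=env.state();print(s["t"],s["eef_pos"],s["tcp_rot"],topress(s["eef_pos"]))
c=env.get_calibration("wrist");im=env.read_camera("wrist");cv2.imwrite("pics/w1.png",im)
np.savez("w1.npz",K=c["K"],extrinsics=c["extrinsics"])
for p in((-75,0,10),(100,65,10),(100,-65,10),(-150,65,10),(-150,-65,10),(75,0,19),(25,0,110)): print(p,np.round(proj(c,w(*p))))
print(rel(w(-125,0,60),YAW))
E
```

```text
1.4333 [ 469.30340463 -134.72026386  191.98052495] [-3.14064401e+00 -5.28744452e-04  1.72766669e+00] [-204.2   60.8]
(-75, 0, 10) [378.  74.]
(100, 65, 10) [ 307. -154.]
(100, -65, 10) [ 464. -156.]
(-150, 65, 10) [312. 154.]
(-150, -65, 10) [439. 153.]
(75, 0, 19) [ 386. -125.]
(25, 0, 110) [ 410. -125.]
[ 76.9  56.9 131.5  -0.6]
```

View pics/w1.png

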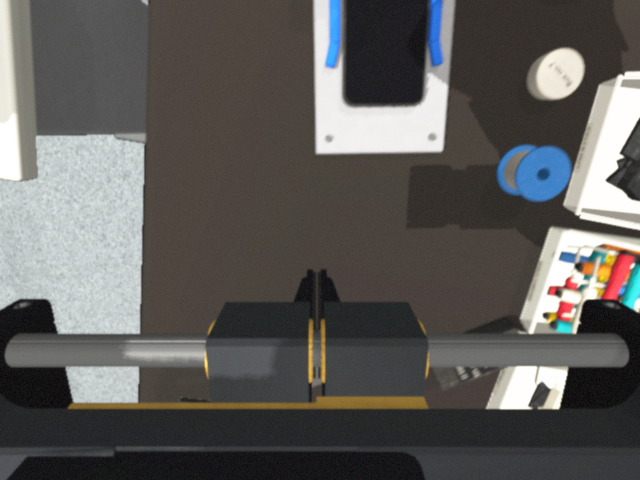

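The wrist view shows the plate's near corners at (316,154) and (444,152). The phone's rear edge runs along row 106 from column 343 to 426, and the rails converge at columns 332 and 437.

```bash
python3 - <<'E'
from h import *
c=np.load("w1.npz")
for n,p,z in(("cornL",(315.5,154.5),10),("cornR",(444,152.5),10),("phL",(343,100),22),("phR",(427,100),22),("phmid",(384,106),22),("phLfar",(344,10),22),("phRfar",(428,10),22),("plL",(314,0),10),("plR",(454,0),10)): print(n,topress(plane(c,p,z)))
E
```

```text
cornL [-150.1   61. ]
cornR [-149.7  -70. ]
phL [-99.1  34.2]
phR [-100.1  -45.6]
phmid [-105.   -5.]
phLfar [-23.7  33.9]
phRfar [-24.6 -41. ]
plL [-11.9  60.6]
plR [-13.5 -67.5]
```

```bash
sed -i 's/O=np.array(\[494.8,76.8\])/O=np.array([499.2,77.5])/' h.py; python3 - <<'E'
from h import *
print(rel(w(-130,0,16),YAW))
E
```

```text
[ 71.9  61.4 175.5  -0.6]
```

Emit:
step_arm --plan '[[[24,20,30,-0.6,-1],[48,40,60,-0.6,-1],[72,61,90,-0.6,-1],[72,61,120,-0.6,-1],[72,61,145,-0.6,-1],[72,61,162,-0.6,-1],[72,61,172,-0.6,-1],[72,61,175,-0.6,-1]]]'

```text
t: 2.15
eef_pos: [516.3, -55.7, 16.5]
tcp_rot: [-3.139, -0.001, 1.74]
ft_force: [0.5, 0.0, -0.4]
opening: 0.003
grip_force: 0.0
```

```bash
python3 - <<'E'
from h import *
s=env.state();print(s["t"],s["eef_pos"],s["tcp_rot"],s["ft_force"],topress(s["eef_pos"]))
c=env.get_calibration("wrist");im=env.read_camera("wrist");cv2.imwrite("pics/w2.png",im)
np.savez("w2.npz",K=c["K"],extrinsics=c["extrinsics"])
E
```

```text
2.15 [516.28683432 -55.7229177   16.49322081] [-3.13919368e+00 -9.00893544e-04  1.73993502e+00] [ 0.53309561  0.03223962 -0.39481534] [-134.2    5.6]
```

View pics/w2.png

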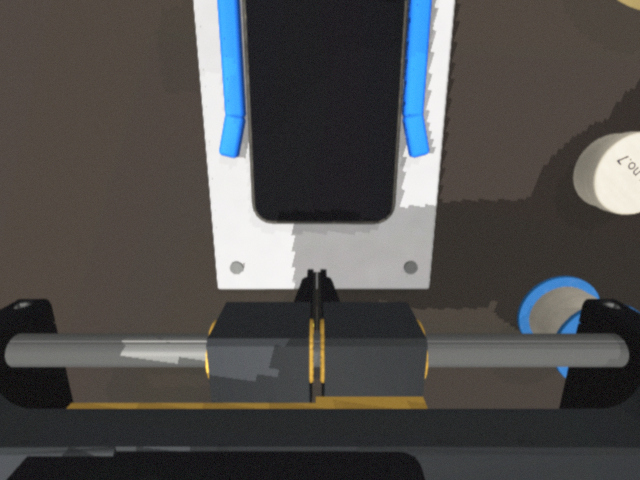

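The wrist view shows the fingertips at (317,270), the phone's rear edge at row 222, and the phone and plate centred on column 324. The tool is about 5 mm left of centre and square to the phone. I'll approach gently.

Emit:
step_arm --plan '[[[3,5,0,0,-1],[7,5,0,0,-1],[11,5,0,0,-1],[14,5,0,0,-1],[16,5,0,0,-1],[18,5,0,0,-1],[19,5,0,0,-1],[20,5,0,0,-1]]]'

```text
t: 2.87
eef_pos: [518.2, -34.7, 18.4]
tcp_rot: [3.141, 0.0, 1.743]
ft_force: [0.2, 0.2, -0.3]
opening: 0.007
grip_force: 0.0
```

Emit:
step_arm --plan '[[[2,0,0,0,-1],[4,0,0,0,-1],[6,0,0,0,-1],[8,0,0,0,-1],[10,0,0,0,-1],[12,0,0,0,-1],[14,0,0,0,-1],[14,0,0,0,-1]]]'

```text
t: 3.53
eef_pos: [515.7, -20.7, 18.2]
tcp_rot: [-3.142, 0.0, 1.743]
ft_force: [-0.2, -0.4, 0.2]
opening: 0.006
grip_force: 0.0
```

```bash
python3 - <<'E'
from h import *
s=env.state();print(s["eef_pos"],s["ft_force"],topress(s["eef_pos"]))
c=env.get_calibration("wrist");im=env.read_camera("wrist");cv2.imwrite("pics/w3.png",im)
np.savez("w3.npz",K=c["K"],extrinsics=c["extrinsics"])
g=cv2.cvtColor(im,cv2.COLOR_BGR2GRAY);print(g[180:290:3,355].tolist())
E
```

```text
[515.71200262 -20.71673634  18.21015315] [-0.18329048 -0.41545099  0.16712234] [-99.6   0.3]
[26, 31, 28, 36, 28, 37, 34, 33, 30, 32, 30, 17, 26, 19, 27, 29, 23, 25, 27, 19, 26, 23, 21, 27, 22, 14, 24, 27, 22, 26, 26, 30, 26, 53, 145, 158, 173]
```

View pics/w3.png

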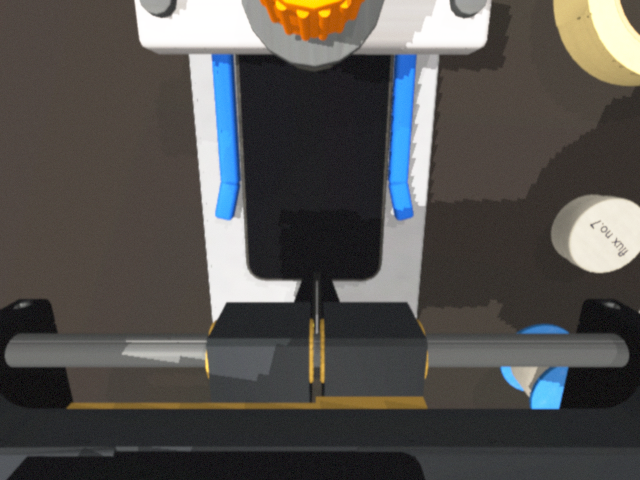

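The wrist view shows the phone's rear edge at row 279 and the fingertips at about row 270, right at it. The guides' flared ends are at row 217.

```bash
python3 - <<'E'
from h import *
c=np.load("w3.npz");d=np.load("w2.npz")
print(topress(plane(c,(317,279.5),22)),topress(plane(d,(322,222.5),22)))
e=[516.3,-55.7,16.5]
print("tip proj w2 (x+0,+5,+10 ahead)",[np.round(proj(d,np.array(e)+[*(k*X),0])) for k in(0,5,10)])
print("flare",topress(plane(c,(228,217),19)),topress(plane(c,(402,218),19)), "stop plate edges",topress(plane(c,(206,270),10)),topress(plane(c,(420,270),10)))
E
```

```text
[-104.1   -0.2] [-104.6    2.5]
tip proj w2 (x+0,+5,+10 ahead) [array([316., 270.]), array([316., 262.]), array([316., 253.])]
flare [-68.2  49.2] [-68.5 -47.1] stop plate edges [-103.2   66.8] [-102.8  -62.4]
```

The fingertips seem to be just over or at the edge with no force on them. I'll back off, go a little lower and come in again.

Emit:
step_arm --plan '[[[-6,0,0,0,-1],[-12,0,0,0,-1],[-18,0,0,0,-1],[-18,0,2,0,-1],[-18,0,3,0,-1],[-18,0,4,0,-1],[-18,0,4,0,-1],[-18,0,4,0,-1]]]'

```text
t: 4.25
eef_pos: [518.8, -38.7, 14.1]
tcp_rot: [-3.141, -0.0, 1.743]
ft_force: [-0.2, 0.4, -0.0]
opening: 0.004
grip_force: 0.0
```

```bash
python3 - <<'E'
from h import *
s=env.state();print(s["eef_pos"],s["ft_force"],topress(s["eef_pos"]))
c=env.get_calibration("wrist");im=env.read_camera("wrist")
a=im[180:310,240:400];a=cv2.convertScaleAbs(a,alpha=2.5,beta=20);cv2.imwrite("pics/w4.png",cv2.resize(a,None,fx=4,fy=4))
E
```

```text
[518.79283143 -38.67686178  14.10833732] [-0.19883186  0.4334429  -0.04765928] [-117.8    0.3]
```

View pics/w4.png

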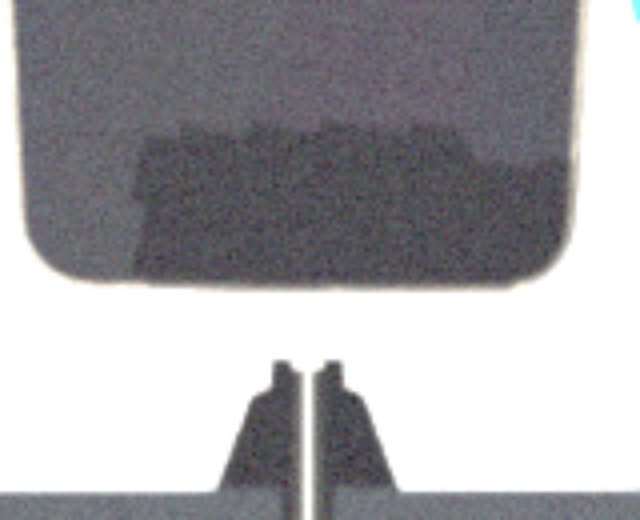

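The enhanced crop shows the fingertips at row 270 and the phone edge at row 251, a gap of about 13 mm. I'll push in slow steps.

Emit:
step_arm --plan '[[[2,0,0,0,-1],[4,0,0,0,-1],[6,0,0,0,-1],[8,0,0,0,-1],[10,0,0,0,-1],[12,0,0,0,-1],[14,0,0,0,-1],[16,0,0,0,-1]]]'

```text
t: 4.97
eef_pos: [516.1, -22.8, 14.2]
tcp_rot: [-3.142, 0.0, 1.743]
ft_force: [0.5, -0.2, 0.5]
opening: 0.002
grip_force: 0.0
```

Emit:
step_arm --plan '[[[1,0,0,0,-1],[2,0,0,0,-1],[3,0,0,0,-1],[4,0,0,0,-1],[5,0,0,0,-1],[6,0,0,0,-1],[7,0,0,0,-1],[8,0,0,0,-1]]]'

```text
t: 5.63
eef_pos: [514.8, -15.1, 14.2]
tcp_rot: [3.142, 0.0, 1.743]
ft_force: [-0.5, 0.5, 0.6]
opening: 0.004
grip_force: 0.0
```

```bash
cat >> h.py <<'E'
def edge():
    "phone's rear edge row and press x, from the wrist camera"
    c=env.get_calibration("wrist");im=env.read_camera("wrist")
    g=cv2.cvtColor(im,cv2.COLOR_BGR2GRAY).astype(int)
    out=[]
    for u in(285,352):
        col=g[200:300,u-3:u+4].mean(1); r=200+int(np.argmax(col>80)); out.append((r,topress(plane(c,(u,r),22))[0]))
    return out
E
python3 - <<'E'
from h import *
s=env.state();print(s["eef_pos"],s["ft_force"],topress(s["eef_pos"]),edge())
E
```

```text
[514.76380863 -15.0712978   14.21246672] [-0.46124457  0.52708395  0.64372644] [-93.9   0.2] [(292, np.float64(-104.4)), (292, np.float64(-104.2))]
```

```bash
python3 - <<'E'
from h import *
im=env.read_camera("wrist");cv2.imwrite("pics/w5.png",im);c=env.get_calibration("wrist")
g=cv2.cvtColor(im,cv2.COLOR_BGR2GRAY)
for r in range(200,306,5): print(r," ".join(f"{int(v):3d}" for v in g[r,230:404:8]))
print([ (b[0],b[1]) for b in blobs(hsv(im,(100,130,60),(125,255,255)),200)])
print(proj(c,w(-75,0,22)),proj(c,w(-104,0,22)))
E
```

```text
200 141  93  32  32  33  31  30  31  31  30  30  34  35  27  31  32  31  25  31  32  85 144
205 144 133  30  27  27  30  28  30  24  27  38  33  27  29  37  30  27  24  27  34 119 146
210 146 144  32  28  33  30  28  30  29  31  26  35  28  34  20  34  30  33  32  40 142 136
215 136 147  32  32  24  28  19  17  17  24  22  20  25  23  23  15  22  35  27  48 148 101
220 123 152  35  38  28  30  24  19  18  19  15  19  22  24  26  23  30  32  24  43 148  97
225 107 165  41  30  31  28  21  18  19  27  20  18  21  21  21  20  22  23  24  39 148  89
230 139 223  47  31  30  30  24  11  18  22  24  25  27  22  17  20  19  23  20  48 150  89
235 229 233  52  35  32  35  21  16  24  22  26  22  16  25  23  23  27  25  24  52 148 155
240 234 234  62  29  32  36  26  19  20  26  20  26  13  28  27  13  23  25  27  60 166 165
245 235 236  65  32  30  30  22  23  24  25  20  24  21  22  22  21  21  26  21  55 169 165
250 233 234  70  34  32  36  23  21  20  22  26  23  17  22  12  18  25  20  14  57 168 167
255 233 234  84  35  29  37  18  22  19  21  31  19  25  21  23  18  28  30  23  65 168 
[... 621 characters left out ...]
35  30  40 146 166 168 166
295 235 236 237 234 226 228 229 226 144  22  14  51  25  24 153 150 153 164 168 167 166 168
300 230 235 232 233 231 232 234 225  87  25  14  55  23  21 163 164 163 164 163 161 164 165
305  37  41  40  34  36  32  34  32  35  35  30  54  39  36  35  37  32  39  32  40  38  37
[((np.float64(225.0), np.float64(147.0)), [211, 68, 28, 164, 3235]), ((np.float64(402.1), np.float64(146.8)), [389, 68, 28, 164, 3326]), ((np.float64(509.3), np.float64(382.3)), [501, 367, 23, 35, 338]), ((np.float64(551.0), np.float64(395.1)), [533, 375, 34, 35, 728])]
(np.float64(316.85899198420105), np.float64(242.710057911535)) (np.float64(316.66556828118496), np.float64(291.5887700735016))
```

The phone hasn't moved: the edge is still at −104 while the TCP reads −94, with no force. The tips must be passing over it, so I'll back off and find the plate by touch.

Emit:
step_arm --plan '[[[-6,0,0,0,-1],[-12,0,0,0,-1],[-18,0,0,0,-1],[-24,0,0,0,-1],[-28,0,0,0,-1],[-30,0,0,0,-1],[-30,0,0,0,-1],[-30,0,0,0,-1]]]'

```text
t: 6.4
eef_pos: [519.9, -44.8, 14.2]
tcp_rot: [-3.142, 0.0, 1.743]
ft_force: [0.7, -0.7, 0.3]
opening: 0.005
grip_force: 0.0
```

Emit:
step_arm --plan '[[[0,0,0.5,0,-1],[0,0,1,0,-1],[0,0,1.5,0,-1],[0,0,2,0,-1],[0,0,2.5,0,-1],[0,0,3,0,-1],[0,0,3,0,-1]]]'

```text
t: 6.98
eef_pos: [519.9, -44.7, 11.1]
tcp_rot: [-3.141, 0.0, 1.743]
ft_force: [-0.3, 0.1, -0.2]
opening: 0.005
grip_force: 0.0
```

Emit:
step_arm --plan '[[[0,0,0.4,0,-1],[0,0,0.8,0,-1],[0,0,1.2,0,-1],[0,0,1.2,0,-1]]]'

```text
t: 7.32
eef_pos: [519.9, -44.7, 9.9]
tcp_rot: [-3.142, 0.0, 1.743]
ft_force: [-1.0, 0.3, 0.2]
opening: 0.006
grip_force: 0.0
```

```bash
python3 - <<'E'
from h import *
s=env.state();print(s["t"],s["eef_pos"],s["ft_force"],topress(s["eef_pos"]),edge())
im=env.read_camera("scene");cv2.imwrite("pics/s2.png",cv2.resize(im[190:300,210:350],None,fx=5,fy=5,interpolation=cv2.INTER_CUBIC))
E
```

```text
7.3167 [519.89792957 -44.71334928   9.94486198] [-0.9704076   0.29170008  0.18127317] [-124.     0.2] [(244, np.float64(-104.6)), (245, np.float64(-105.0))]
```

Emit:
step_arm --plan '[[[0,0,0.5,0,-1],[0,0,1,0,-1],[0,0,1.5,0,-1],[0,0,1.5,0,-1]]]'

```text
t: 7.75
eef_pos: [519.9, -44.7, 8.4]
tcp_rot: [-3.141, 0.0, 1.743]
ft_force: [0.5, -0.2, -0.7]
opening: 0.007
grip_force: 0.0
```

Emit:
step_arm --plan '[[[0,0,0.5,0,-1],[0,0,1,0,-1],[0,0,1.5,0,-1],[0,0,1.5,0,-1]]]'

```text
t: 8.08
eef_pos: [519.9, -44.7, 6.9]
tcp_rot: [-3.141, 0.0, 1.743]
ft_force: [0.4, -1.0, 1.0]
opening: 0.002
grip_force: 0.0
```

View pics/s2.png

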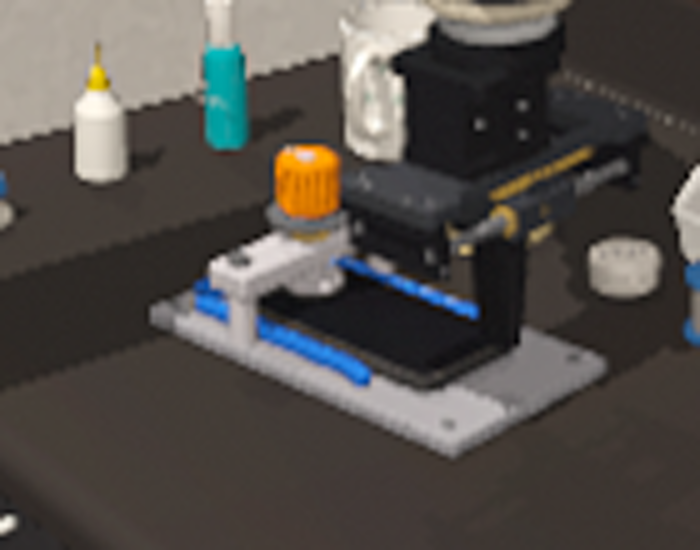

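The scene crop shows the fingers standing behind the phone's rear edge, tips at about (311,260) in the full image, a little above the plate. I'll carry on down.

Emit:
step_arm --plan '[[[0,0,0.5,0,-1],[0,0,1,0,-1],[0,0,1.5,0,-1],[0,0,1.5,0,-1]]]'

```text
t: 8.42
eef_pos: [519.9, -44.7, 5.4]
tcp_rot: [-3.141, 0.0, 1.743]
ft_force: [0.2, -0.6, -0.2]
opening: 0.004
grip_force: 0.0
```

```bash
python3 - <<'E'
from h import *
s=env.state();print(s["t"],s["eef_pos"],s["ft_force"])
c=env.get_calibration("scene")
print([np.round(proj(c,[519.9,-44.7,z]),1) for z in (0,10,20,30)])
im=env.read_camera("scene");cv2.imwrite("pics/s3.png",im)
g=cv2.cvtColor(im,cv2.COLOR_BGR2GRAY)
for r in range(246,272): print(r," ".join(f"{int(v):3d}" for v in g[r,296:326:2]))
E
```

```text
8.4167 [519.89413403 -44.70284548   5.42404685] [ 0.24209419 -0.63372284 -0.17569202]
[array([309.7, 269.6]), array([309.7, 266.4]), array([309.6, 263.3]), array([309.6, 260.2])]
246  25  30  57  62  44  22  21  21  27  23  60  61  61  62  40
247  82  26  58  62  45  21  22  26  26  20  63  62  62  62  41
248 123  67  59  60  48  21  20  26  25  22  62  61  61  62  44
249 111 108 126  63  45  20  21  24  27  25  62  61  60  60  55
250  73 103 148  99  67  19  21  25  27  27  62  60  61  61  62
251  21  44  95 122  97  19  23  24  27  29  62  61  60  61  62
252  26  24  36 107 106  18  21  24  29  29  62  61  60  62  63
253  27  27  22  33  79  18  21  21  28  29  62  60  61  62  52
254  27  28  26  24  23  22  21  21  28  32  60  61  62  53  41
255  28  28  29  27  26  21  21  22  30  54  75  60  52  40  41
256  28  27  28  27  27  22  21  20  28  82 111  74  35  40  41
257  26  27  26  29  24  22  22  22  30 106 128 110  85  41  39
258  28  26  28  23  17  22  21  21  26 118 125 126 122  87  41
259  29  28  25  19  17  29  22  19  29 117 124 124 126 122 101
260  28  24  20  20  24  43  30  18  31 117 125 126 126 128 113
261  24  20  19  25  42  42  34  80  84 123 125 125 126 127  85
262  20  19  28  40  44  34  81 112 117 127 125 124 125 128 109
263  17  29  45  42  35  82 112 113 125 125 125 125 126 127 126
264  44  52  45  33  80 112 119 119 125 125 125 126 127 126 126
265  59  53  33  81 112 113 125 125 126 126 125 126 127 127 124
266  48  32  78 110 119 118 126 125 125 125 126 126 126 124 119
267  35  62 152 109 123 125 125 125 126 126 125 126 125 121 104
268 131 144 182 158 122 123 125 120 120 125 125 125 120 106  67
269 172 174 182 187 161 134 124 113 112 117 128 122 105  70  43
270 178 177 182 183 186 168 135 112 111 117 126 119  69  32  58
271 182 182 181 182 184 186 169 125 143 122 123  95  34  48  61
```

Both views agree that the real fingertips end about 20 mm above the reported TCP, with the pad front about 9 mm ahead of it. So I'll go lower still and watch the force.

Emit:
step_arm --plan '[[[0,0,1,0,-1],[0,0,2,0,-1],[0,0,3,0,-1],[0,0,4,0,-1],[0,0,5,0,-1],[0,0,6,0,-1],[0,0,6,0,-1]]]'

```text
t: 9.05
eef_pos: [519.8, -44.7, -0.7]
tcp_rot: [-3.141, -0.0, 1.743]
ft_force: [-0.5, 0.1, 0.5]
opening: 0.001
grip_force: 0.0
```

Emit:
step_arm --plan '[[[0,0,0.7,0,-1],[0,0,1.4,0,-1],[0,0,2.1,0,-1],[0,0,2.8,0,-1],[0,0,2.8,0,-1]]]'

```text
t: 9.47
eef_pos: [519.9, -44.7, -3.4]
tcp_rot: [-3.141, 0.0, 1.743]
ft_force: [-0.1, -0.8, -0.0]
opening: 0.007
grip_force: 0.0
```

```bash
python3 - <<'E'
from h import *
s=env.state();print(s["t"],s["eef_pos"],s["ft_force"])
im=env.read_camera("scene");cv2.imwrite("pics/s4.png",im)
g=cv2.cvtColor(im,cv2.COLOR_BGR2GRAY)
for r in range(254,270): print(r," ".join(f"{int(v):3d}" for v in g[r,300:326:2]))
E
```

```text
9.4667 [519.89439902 -44.7353735   -3.40144641] [-0.0700392  -0.78569625 -0.04020906]
254  27  25  24  22  21  24  29  29  61  61  62  53  41
255  28  26  26  22  22  22  29  36  75  59  52  41  41
256  27  29  28  22  22  23  30  43 112  74  37  40  41
257  27  28  27  20  22  22  27  56 130 110  86  40  40
258  29  24  23  21  22  22  29  67 126 126 122  87  40
259  25  19  18  22  22  22  29  80 125 125 127 122 101
260  20  19  26  26  22  20  28 106 126 126 125 128 113
261  19  25  40  26  18  20  28 118 126 125 125 127  85
262  27  41  45  29  38  19  25 116 125 125 126 127 108
263  44  42  34  82  92  42  32 118 125 126 126 126 127
264  45  32  81 112 122 103  98 124 126 126 127 126 126
265  32  81 112 113 125 128 128 126 125 126 126 126 124
266  81 112 119 119 127 125 126 126 125 126 127 124 119
267 109 112 124 125 120 117 125 126 125 126 125 121 105
268 126 116 125 125 113 112 118 119 125 125 120 106  67
269 165 162 123 125 116 114 112 109 128 121 104  69  45
```

Emit:
step_arm --plan '[[[0,0,1,0,-1],[0,0,2,0,-1],[2,0,2.5,0,-1],[4,0,2.5,0,-1],[6,0,2.5,0,-1],[8,0,2.5,0,-1],[9,0,2.5,0,-1],[10,0,2.5,0,-1]]]'

```text
t: 10.18
eef_pos: [518.2, -34.7, -5.7]
tcp_rot: [3.141, 0.0, 1.743]
ft_force: [-0.1, -1.1, -0.5]
opening: 0.005
grip_force: 0.3
```

Emit:
step_arm --plan '[[[1,0,0,0,-1],[2,0,0,0,-1],[3,0,0,0,-1],[4,0,0,0,-1],[5,0,0,0,-1],[6,0,0,0,-1],[7,0,0,0,-1],[8,0,0,0,-1]]]'

```text
t: 10.85
eef_pos: [516.8, -26.9, -5.8]
tcp_rot: [-3.142, 0.0, 1.743]
ft_force: [0.6, -1.3, -0.4]
opening: 0.007
grip_force: 0.4
```

```bash
python3 - <<'E'
from h import *
s=env.state();print(s["t"],s["eef_pos"],s["ft_force"],topress(s["eef_pos"]),edge())
E
```

```text
10.85 [516.80125988 -26.89605481  -5.78928546] [ 0.61771025 -1.3432894  -0.3784578 ] [-105.9    0.2] [(268, np.float64(-94.0)), (268, np.float64(-93.9))]
```

Contact made: the phone edge moves with the tool, now at −94, at about 1 N.

Emit:
step_arm --plan '[[[1.5,0,0,0,-1],[3,0,0,0,-1],[4.5,0,0,0,-1],[6,0,0,0,-1],[7.5,0,0,0,-1],[9,0,0,0,-1],[10.5,0,0,0,-1],[12,0,0,0,-1]]]'

```text
t: 11.57
eef_pos: [514.8, -15.0, -5.8]
tcp_rot: [3.141, 0.0, 1.743]
ft_force: [-0.1, -0.4, -0.9]
opening: 0.004
grip_force: 0.4
```

Emit:
step_arm --plan '[[[0.5,0,0,0,-1],[1,0,0,0,-1],[1.5,0,0,0,-1],[2,0,0,0,-1],[2.5,0,0,0,-1],[3,0,0,0,-1]]]'

```text
t: 12.07
eef_pos: [514.3, -12.2, -5.8]
tcp_rot: [3.142, 0.0, 1.743]
ft_force: [-0.2, -0.8, -0.3]
opening: 0.003
grip_force: 0.4
```

```bash
python3 - <<'E'
from h import *
s=env.state();print(s["t"],s["eef_pos"],s["ft_force"],topress(s["eef_pos"]),edge())
E
```

```text
12.0667 [514.2745037  -12.1874046   -5.78958568] [-0.24430767 -0.75276356 -0.29244646] [-90.9   0.2] [(268, np.float64(-79.1)), (268, np.float64(-79.0))]
```

Now in fine steps until the stop shows in the force.

Emit:
step_arm --plan '[[[0.3,0,0,0,-1],[0.6,0,0,0,-1],[0.9,0,0,0,-1],[1.2,0,0,0,-1]]]'

```text
t: 12.45
eef_pos: [514.1, -11.0, -5.8]
tcp_rot: [-3.142, 0.0, 1.743]
ft_force: [1.3, -0.3, -0.2]
opening: 0.003
grip_force: 0.4
```

Emit:
step_arm --plan '[[[0.2,0,0,0,-1],[0.4,0,0,0,-1],[0.6,0,0,0,-1],[0.8,0,0,0,-1]]]'

```text
t: 12.78
eef_pos: [513.9, -10.2, -5.8]
tcp_rot: [-3.142, 0.0, 1.743]
ft_force: [-0.4, -1.1, 0.4]
opening: 0.004
grip_force: 0.4
```

Emit:
step_arm --plan '[[[0.2,0,0,0,-1],[0.4,0,0,0,-1],[0.6,0,0,0,-1]]]'

```text
t: 13.03
eef_pos: [513.8, -9.6, -5.8]
tcp_rot: [-3.142, 0.0, 1.743]
ft_force: [1.0, -1.7, 0.7]
opening: 0.002
grip_force: 0.4
```

Emit:
step_arm --plan '[[[0.2,0,0,0,-1],[0.4,0,0,0,-1]]]'

```text
t: 13.2
eef_pos: [513.8, -9.3, -5.8]
tcp_rot: [3.142, 0.0, 1.743]
ft_force: [-0.0, -1.1, -0.6]
opening: 0.006
grip_force: 0.4
```

Emit:
step_arm --plan '[[[0.2,0,0,0,-1],[0.4,0,0,0,-1]]]'

```text
t: 13.37
eef_pos: [513.7, -8.8, -5.8]
tcp_rot: [-3.142, 0.0, 1.743]
ft_force: [-0.1, -1.1, 0.6]
opening: 0.005
grip_force: 0.4
```

Emit:
step_arm --plan '[[[0.2,0,0,0,-1],[0.4,0,0,0,-1]]]'

```text
t: 13.53
eef_pos: [513.6, -8.4, -5.8]
tcp_rot: [-3.142, 0.0, 1.743]
ft_force: [-0.3, -1.7, -0.2]
opening: 0.003
grip_force: 0.4
```

Emit:
step_arm --plan '[[[0.2,0,0,0,-1],[0.4,0,0,0,-1]]]'

```text
t: 13.7
eef_pos: [513.5, -8.1, -5.8]
tcp_rot: [-3.142, 0.0, 1.743]
ft_force: [-0.2, -0.8, 0.2]
opening: 0.009
grip_force: 0.4
```

Emit:
step_arm --plan '[[[0.2,0,0,0,-1],[0.4,0,0,0,-1]]]'

```text
t: 13.87
eef_pos: [513.5, -7.7, -5.8]
tcp_rot: [3.142, 0.0, 1.743]
ft_force: [0.6, 0.4, -0.4]
opening: 0.004
grip_force: 0.4
```

```bash
python3 - <<'E'
from h import *
s=env.state();print(s["t"],s["eef_pos"],s["ft_force"],topress(s["eef_pos"]),edge())
E
```

```text
13.8667 [513.48310294  -7.66678745  -5.77787777] [ 0.57326633  0.35410093 -0.37771055] [-86.4   0.3] [(268, np.float64(-74.5)), (268, np.float64(-74.4))]
```

Emit:
step_arm --plan '[[[0.2,0,0,0,-1],[0.4,0,0,0,-1]]]'

```text
t: 14.08
eef_pos: [513.4, -7.3, -5.8]
tcp_rot: [-3.142, 0.0, 1.743]
ft_force: [-0.1, -1.0, 0.2]
opening: 0.006
grip_force: 0.4
```

Emit:
step_arm --plan '[[[0.2,0,0,0,-1],[0.4,0,0,0,-1]]]'

```text
t: 14.25
eef_pos: [513.4, -6.9, -5.8]
tcp_rot: [3.141, 0.0, 1.743]
ft_force: [0.9, -2.6, 0.1]
opening: 0.005
grip_force: 1.2
```

Emit:
step_arm --plan '[[[0.2,0,0,0,-1],[0.4,0,0,0,-1]]]'

```text
t: 14.42
eef_pos: [513.3, -6.7, -5.8]
tcp_rot: [3.142, 0.0, 1.743]
ft_force: [-0.3, -4.7, 0.5]
opening: 0.005
grip_force: 2.4
```

Emit:
step_arm --plan '[[[0.2,0,0,0,-1],[0.4,0,0,0,-1]]]'

```text
t: 14.58
eef_pos: [513.3, -6.4, -5.8]
tcp_rot: [3.141, 0.0, 1.743]
ft_force: [0.1, -6.8, 0.1]
opening: 0.005
grip_force: 3.5
```

The stop is reached: the force rose from about 1 N to 7 N with no further travel. I'll back off, rise and open the gripper, then turn towards the knob.

Emit:
step_arm --plan '[[[-5,0,0,0,-1],[-10,0,0,0,-1],[-16,0,-20,0,-1],[-16,0,-60,0,-1],[-16,0,-100,-7,0.3],[-16,0,-140,-14,0.3],[-16,0,-170,-21,0.3],[-16,0,-180,-28,0.3]]]'

```text
t: 15.25
eef_pos: [517.3, -22.2, 178.9]
tcp_rot: [3.137, 0.005, 2.238]
ft_force: [0.5, 0.1, -0.2]
opening: 0.225
grip_force: 0.0
```

```bash
sed -i 's/O=np.array(\[499.2,77.5\])/O=np.array([499.0,78.6])/' h.py; python3 - <<'E'
from h import *
s=env.state();print(s["t"],s["eef_pos"],s["tcp_rot"],s["joints"].round(2),rel(w(25,0,150),YAW+.9),edge())
E
```

```text
15.25 [517.30284325 -22.21927275 178.86862075] [3.1371846  0.00450298 2.23768415] [-0.17  0.35  1.83  0.    0.95 -0.84] [112.5  59.9  28.9 -23.1] [(200, np.float64(-107.4)), (200, np.float64(-75.9))]
```

Emit:
step_arm --plan '[[[10,10,5,-6,0.3],[20,20,10,-12,0.3],[30,30,15,-18,0.3],[42,42,20,-23,0.3],[54,52,25,-23,0.3],[62,60,28,-23,0.3],[62,60,28,-23,0.3],[62,60,28,-23,0.3]]]'

```text
t: 15.97
eef_pos: [525.1, 64.0, 145.7]
tcp_rot: [-3.141, -0.001, 2.632]
ft_force: [0.2, -0.1, 0.4]
opening: 0.647
grip_force: 0.0
```

```bash
python3 - <<'E'
from h import *
s=env.state();print(s["t"],s["eef_pos"],s["tcp_rot"],s["opening"])
c=env.get_calibration("wrist");im=env.read_camera("wrist");cv2.imwrite("pics/w6.png",im)
np.savez("w6.npz",K=c["K"],extrinsics=c["extrinsics"])
m=hsv(im,(5,150,90),(22,255,255));print(blobs(m,100));print(proj(c,w(25,0,110)),proj(c,w(25,0,78)))
E
```

```text
15.9667 [525.07037999  63.98550122 145.69857319] [-3.14101979e+00 -7.98764597e-04  2.63246343e+00] 0.6468420438130119
[((np.float64(328.7), np.float64(175.1)), [317, 151, 35, 58, 222]), ((np.float64(183.2), np.float64(351.0)), [174, 319, 24, 64, 711]), ((np.float64(449.7), np.float64(351.2)), [435, 319, 25, 64, 719]), ((np.float64(426.4), np.float64(404.0)), [208, 397, 360, 12, 2457])]
(np.float64(348.0659080269258), np.float64(182.96725560964796)) (np.float64(344.3587526861075), np.float64(176.819897671621))
```

View pics/w6.png

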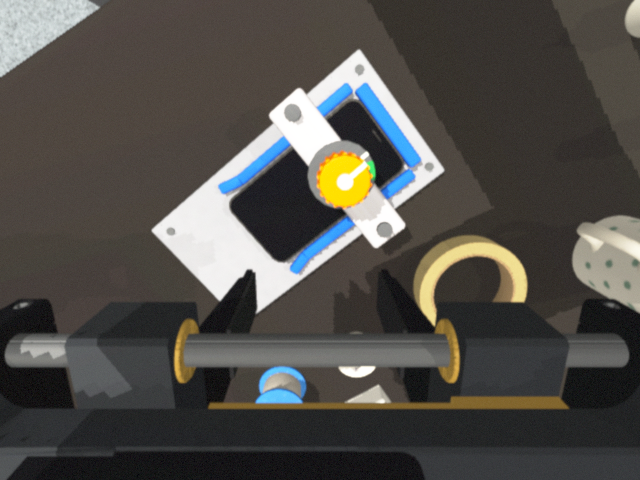

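The wrist view shows the knob's top at about (345,181), with its white mark towards (368,157). The green arc is just clockwise of the mark at (371,168), and the phone is up against the blue stop. I'll measure these by colour masks.

```bash
cat >> h.py <<'E'
def knob(c,im,zt,near=None):
    "knob centre (world), mark azimuth, green arc azimuths (deg)"
    m=hsv(im,(5,150,90),(35,255,255)); m[300:]=0
    m=cv2.morphologyEx(m,cv2.MORPH_CLOSE,np.ones((9,9),np.uint8))
    ct=max(cv2.findContours(m,cv2.RETR_EXTERNAL,cv2.CHAIN_APPROX_NONE)[0],key=cv2.contourArea)
    (u,v),r=cv2.minEnclosingCircle(ct)
    C=plane(c,(u,v),zt)[:2]
    res=[(u,v,r),C]
    def az(mask,z,rmin,rmax):
        ys,xs=np.nonzero(mask); P=np.array([plane(c,(a,b),z)[:2] for a,b in zip(xs,ys)])-C if len(xs) else np.zeros((0,2))
        if len(P)==0: return None
        d=np.hypot(*P.T);k=(d>rmin)&(d<rmax);P=P[k]
        if len(P)<2: return (len(P),)
        mu=np.arctan2(*P.sum(0)[::-1]); a=np.angle(np.exp(1j*(np.arctan2(P[:,1],P[:,0])-mu)))
        return len(P),np.degrees(mu).round(1),np.degrees(a.min()).round(1),np.degrees(a.max()).round(1)
    box=np.zeros(m.shape,np.uint8);cv2.circle(box,(int(u),int(v)),int(r*2),255,-1)
    res.append(("mark",az(hsv(im,(0,0,190),(179,80,255))&box,zt,7,16)))
    res.append(("green",az(hsv(im,(45,120,60),(85,255,255))&box,zt-34,15,30)))
    return res
E
python3 - <<'E'
from h import *
c=np.load("w6.npz");im=cv2.imread("pics/w6.png")
r=knob(c,im,110)
for q in r: print(q)
s=env.state();print(w(25,0,0),rel([*r[1],62+0],None))
E
```

```text
(343.5057373046875, 179.44412231445312, 28.83884620666504)
[491.38597242 101.74953063]
('mark', (84, np.float64(94.8), np.float64(-17.3), np.float64(8.9)))
('green', (97, np.float64(68.5), np.float64(-17.3), np.float64(14.9)))
[np.float64(494.79006380127305), np.float64(103.24297947088883), 0] [48.1 16.8 84.   0. ]
```

Emit:
step_arm --plan '[[[12,5,0,0,0.3],[26,10,0,0,0.3],[40,15,0,0,0.3],[47.5,18,8,0,0.3],[47.5,18,16,0,0.3],[47.5,18,20,0,0.3],[47.5,18,20,0,0.3],[47.5,18,20,0,0.3]]]'

```text
t: 16.68
eef_pos: [492.7, 102.6, 125.8]
tcp_rot: [-3.141, -0.0, 2.633]
ft_force: [-0.6, -0.0, 0.2]
opening: 0.652
grip_force: 0.0
```

```bash
python3 - <<'E'
from h import *
s=env.state();print(s["t"],s["eef_pos"],s["tcp_rot"],s["opening"],s["ft_force"],s["moment"])
c=env.get_calibration("wrist");im=env.read_camera("wrist");cv2.imwrite("pics/w7.png",im)
np.savez("w7.npz",K=c["K"],extrinsics=c["extrinsics"])
m=hsv(im,(5,150,90),(35,255,255));m[300:]=0
ct=max(cv2.findContours(m,cv2.RETR_EXTERNAL,cv2.CHAIN_APPROX_NONE)[0],key=cv2.contourArea)
print(cv2.boundingRect(ct),cv2.minEnclosingCircle(ct))
print("knob by z110 expected",proj(c,[492.5,102.5,110]),"tcp z110",proj(c,[*s["eef_pos"][:2],110]))
E
```

```text
16.6833 [492.69521366 102.55236929 125.7710022 ] [-3.14111497e+00 -4.73558808e-04  2.63301281e+00] 0.6521635542713595 [-0.59815133 -0.04129644  0.20017649] [ 0.07041811 -0.15226611 -0.03438631]
(288, 222, 58, 63) ((314.99334716796875, 253.63356018066406), 31.697240829467773)
knob by z110 expected (np.float64(317.3554192987475), np.float64(260.5759281735856)) tcp z110 (np.float64(317.5817452867168), np.float64(260.79553236514136))
```

The knob is centred between the fingers to within about 1 mm. Going down.

Emit:
step_arm --plan '[[[1,0,8,0,0.3],[1,0,16,0,0.3],[1,0,24,0,0.3],[1,0,32,0,0.3],[1,0,39,0,0.3],[1,0,44,0,0.3],[1,0,46,0,0.3],[1,0,46,0,0.3]]]'

```text
t: 17.4
eef_pos: [491.5, 103.2, 79.6]
tcp_rot: [-3.141, -0.001, 2.633]
ft_force: [-0.6, -1.6, 0.5]
opening: 0.651
grip_force: 0.0
```

Emit:
step_arm --plan '[[[0,0,3,0,0.3],[0,0,6,0,0.3],[0,0,9,0,0.3],[0,0,12,0,0.3],[0,0,14,0,0.3],[0,0,15,0,0.3],[0,0,15,0,0.3]]]'

```text
t: 17.98
eef_pos: [491.6, 103.3, 65.0]
tcp_rot: [-3.141, -0.0, 2.633]
ft_force: [-0.2, 0.1, 0.2]
opening: 0.653
grip_force: 0.0
```

```bash
python3 - <<'E'
from h import *
s=env.state();print(s["t"],s["eef_pos"],s["ft_force"],s["moment"])
im=env.read_camera("scene");cv2.imwrite("pics/s5.png",cv2.resize(im[185:265,225:325],None,fx=6,fy=6,interpolation=cv2.INTER_CUBIC))
w_=env.read_camera("wrist");cv2.imwrite("pics/w8.png",w_)
E
```

```text
17.9833 [491.57316264 103.25556059  64.97486799] [-0.23972202  0.14342556  0.19654143] [ 0.03454279 -0.12973767 -0.00050784]
```

View pics/s5.png

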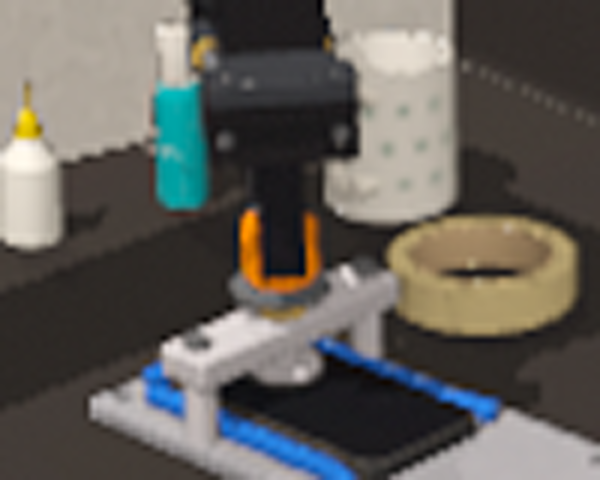

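The scene crop shows the near finger astride the orange knob, with its tip just above the grey collar and touching nothing. Gripping now.

Emit:
step_arm --plan '[[[0,0,0,0,-1],[0,0,0,0,-1],[0,0,0,0,-1],[0,0,0,0,-1],[0,0,0,0,-1],[0,0,0,0,-1],[0,0,0,0,-1]]]'

```text
t: 18.67
eef_pos: [491.7, 103.3, 65.2]
tcp_rot: [3.142, 0.0, 2.633]
ft_force: [0.3, 0.5, 0.1]
opening: 0.352
grip_force: 30.0
```

```bash
python3 - <<'E'
from h import *
s=env.state();print(s["t"],s["eef_pos"],s["tcp_rot"],s["ft_force"],s["moment"],s["opening"],s["grip_force"],s["joints"].round(2))
E
```

```text
18.6667 [491.70491127 103.28357397  65.24456168] [3.14156071e+00 1.81694769e-04 2.63323380e+00] [0.3416629  0.49902265 0.09235741] [ 0.11895742 -0.18570848 -0.00456063] 0.35190014698542366 29.999995529651642 [ 0.08  0.49  1.98 -0.    0.67 -0.99]
```

Emit:
step_arm --plan '[[[0,0,0.2,5,-1],[0,0,0.35,10,-1],[0,0,0.5,15,-1],[0,0,0.7,20,-1],[0,0,0.9,25,-1],[0,0,1.05,30,-1],[0,0,1.2,35,-1],[0,0,1.4,40,-1]]]'

```text
t: 19.33
eef_pos: [492.2, 103.5, 63.9]
tcp_rot: [3.14, 0.0, 1.931]
ft_force: [2.3, 2.8, -1.3]
opening: 0.351
grip_force: 30.0
```

```bash
cat > q.py <<'E'
from h import *
s=env.state();print(s["t"],s["eef_pos"].round(1),"yaw",s["tcp_rot"][2].round(3),s["ft_force"].round(1),"mom",s["moment"].round(3),s["opening"].round(3),"j6",s["joints"][5].round(2),"tau6",s["tau"][5].round(3))
im=env.read_camera("wrist");n=int(s["t"]*100);cv2.imwrite(f"pics/k{n}.png",im)
c=env.get_calibration("wrist");np.savez(f"pics/k{n}.npz",K=c["K"],extrinsics=c["extrinsics"])
print("green px",blobs(hsv(im,(45,120,60),(85,255,255)),4))
E
python3 q.py
```

```text
Traceback (most recent call last):
  File "q.py", line 2, in <module>
    s=env.state();print(s["t"],s["eef_pos"].round(1),"yaw",s["tcp_rot"][2].round(3),s["ft_force"].round(1),"mom",s["moment"].round(3),s["opening"].round(3),"j6",s["joints"][5].round(2),"tau6",s["tau"][5].round(3))
                                                                                                                                      ^^^^^^^^^^^^^^^^^^
AttributeError: 'float' object has no attribute 'round'
```

```bash
sed -i 's/s\["opening"\].round(3)/s["opening"]/' q.py; python3 q.py
```

```text
19.3333 [492.2 103.5  63.9] yaw 1.931 [ 2.3  2.8 -1.3] mom [ 0.59  -0.565  0.137] 0.35114912179285024 j6 -0.28 tau6 -1.616
green px [((np.float64(353.3), np.float64(266.7)), [348, 262, 12, 11, 86])]
```

The moment of 0.137 N·m fits thread friction alone, and the green arc is visible at (353,267) in the hand camera. While nothing slips the arc should stay put in that view, which makes it a slip gauge.

Emit:
step_arm --plan '[[[0,0,0.2,5,-1],[0,0,0.35,10,-1],[0,0,0.5,15,-1],[0,0,0.7,20,-1],[0,0,0.9,25,-1],[0,0,1.05,30,-1],[0,0,1.2,35,-1],[0,0,1.4,40,-1]]]'

```text
t: 20.05
eef_pos: [492.8, 103.5, 62.5]
tcp_rot: [3.139, -0.001, 1.235]
ft_force: [4.0, 2.8, -2.5]
opening: 0.352
grip_force: 30.0
```

```bash
python3 q.py
```

```text
20.05 [492.8 103.5  62.5] yaw 1.235 [ 4.   2.8 -2.5] mom [ 0.441 -1.023  0.055] 0.35162624631278694 j6 0.41 tau6 -1.613
green px [((np.float64(353.6), np.float64(266.5)), [348, 261, 12, 12, 94])]
```

Emit:
step_arm --plan '[[[0,0,0.2,5,-1],[0,0,0.35,10,-1],[0,0,0.5,15,-1],[0,0,0.7,20,-1],[0,0,0.9,25,-1],[0,0,1.05,30,-1],[0,0,1.05,30,-1]]]'

```text
t: 20.68
eef_pos: [493.4, 103.4, 61.9]
tcp_rot: [3.139, -0.003, 0.71]
ft_force: [5.3, 0.6, 1.8]
opening: 0.353
grip_force: 30.0
```

```bash
python3 q.py
```

```text
20.6833 [493.4 103.4  61.9] yaw 0.71 [5.3 0.6 1.8] mom [ 0.202 -1.121  0.006] 0.35306776537628115 j6 0.94 tau6 1.513
green px [((np.float64(353.8), np.float64(266.3)), [347, 260, 14, 15, 123])]
```

Emit:
step_arm --plan '[[[0.2,0.2,0.2,4,-1],[0.4,0.4,0.3,8,-1],[0.6,0.5,0.4,12,-1],[0.6,0.5,0.55,16,-1],[0.6,0.5,0.7,20,-1],[0.6,0.5,0.7,20,-1]]]'

```text
t: 21.23
eef_pos: [493.9, 103.2, 61.8]
tcp_rot: [3.14, -0.003, 0.363]
ft_force: [2.7, -1.2, 11.4]
opening: 0.355
grip_force: 30.0
```

```bash
python3 q.py
```

```text
21.2333 [493.9 103.2  61.8] yaw 0.363 [ 2.7 -1.2 11.4] mom [-0.233 -0.307 -0.025] 0.35467157816475686 j6 1.28 tau6 1.217
green px [((np.float64(349.8), np.float64(260.6)), [340, 249, 20, 24, 253])]
```

The foot has taken load (Fz up, no further descent) and the arc has started to move relative to the hand. I'll measure the slip from the arc's counter-clockwise end in each saved picture.

```bash
cat > slip.py <<'E'
from h import *
import glob
yaws={1933:(1.931,492.2,103.5,63.9),2005:(1.235,492.8,103.5,62.5),2068:(.71,493.4,103.4,61.9),2123:(.363,493.9,103.2,61.8)}
import sys
if len(sys.argv)>1: yaws.update(eval(sys.argv[1]))
def mk(im): return hsv(im,(45,120,60),(85,255,255))
for n,(yw,x,y,z) in yaws.items():
    c=np.load(f"pics/k{n}.npz");im=cv2.imread(f"pics/k{n}.png");ys,xs=np.nonzero(mk(im))
    k=(ys<300)&(abs(xs-317)<70);xs,ys=xs[k],ys[k]
    P=np.array([plane(c,(a,b),z+10.5)[:2] for a,b in zip(xs,ys)])-[x,y]
    a=np.degrees(np.angle(np.exp(1j*(np.arctan2(P[:,1],P[:,0])-yw))));r=np.hypot(*P.T)
    print(n,len(a),"az ccw end",np.percentile(a,[2,50,98]).round(1),"r",np.percentile(r,[2,50,98]).round(1))
    # orange/white near mark
    hv=hsv(im,(0,0,190),(179,60,255));ys,xs=np.nonzero(hv);k=(abs(xs-317)<40)&(ys>200)&(ys<300);print("  white px",k.sum(),(xs[k].mean().round(1),ys[k].mean().round(1)) if k.sum() else "")
E
python3 slip.py
```

```text
1933 86 az ccw end [-82.  -73.6 -67.3] r [18.4 21.  23.6]
  white px 536 (np.float64(315.4), np.float64(254.1))
2005 94 az ccw end [-82.  -73.7 -67.1] r [19.1 21.8 24.4]
  white px 772 (np.float64(339.4), np.float64(247.2))
2068 123 az ccw end [-82.  -72.3 -64.3] r [19.3 22.5 25.3]
  white px 1681 (np.float64(339.0), np.float64(229.7))
2123 253 az ccw end [-77.9 -61.6 -45.3] r [18.9 22.1 25. ]
  white px 2152 (np.float64(329.0), np.float64(225.0))
```

Slip is about 22° (0.38 rad), already inside the arc. I'll turn 8° more, easing up, to get nearer its middle.

Emit:
step_arm --plan '[[[0,0,-0.6,2,-1],[0,0,-1,5,-1],[0,0,-1,8,-1],[0,0,-1,8,-1],[0,0,-1,8,-1]]]'

```text
t: 21.7
eef_pos: [493.7, 103.0, 62.0]
tcp_rot: [3.141, -0.003, 0.227]
ft_force: [5.2, -2.4, -1.6]
opening: 0.351
grip_force: 30.0
```

```bash
python3 q.py; python3 - <<'E'
import subprocess
from h import *
s=env.state();import glob,os
n=int(max(glob.glob("pics/k*.npz"),key=os.path.getmtime)[6:-4]);e=s["eef_pos"]
print(subprocess.run(["python3","slip.py",str({n:(s["tcp_rot"][2],e[0],e[1],e[2])})],capture_output=True,text=True).stdout[-150:])
E
```

```text
21.7 [493.7 103.   62. ] yaw 0.227 [ 5.2 -2.4 -1.6] mom [-0.503 -0.856  0.001] 0.3510361299813419 j6 1.42 tau6 0.182
green px [((np.float64(346.8), np.float64(255.9)), [336, 245, 22, 22, 254])]
.float64(329.0), np.float64(225.0))
2170 254 az ccw end [-68.9 -52.8 -37.1] r [19.1 22.3 25. ]
  white px 2112 (np.float64(321.6), np.float64(224.5))
```

Slip is about 30° (0.53 rad), the middle of the arc. Letting go and rising straight up.

Emit:
step_arm --plan '[[[0,0,0,0,0.3],[0,0,0,0,0.3],[0,0,0,0,0.3],[0,0,0,0,0.3],[0,0,0,0,0.3]]]'

```text
t: 22.17
eef_pos: [492.2, 103.3, 61.6]
tcp_rot: [3.142, 0.0, 0.225]
ft_force: [0.2, 0.5, 0.1]
opening: 0.626
grip_force: 0.0
```

Emit:
step_arm --plan '[[[0,0,-6,0,0.3],[0,0,-16,0,0.3],[0,0,-30,0,0.3],[0,0,-50,0,0.3],[0,0,-75,0,0.3],[0,0,-90,0,0.3],[-30,0,-90,0,0.3],[-50,0,-90,0,0.3]]]'

```text
t: 22.83
eef_pos: [442.7, 92.0, 153.1]
tcp_rot: [3.141, -0.002, 0.225]
ft_force: [0.2, 0.7, 0.3]
opening: 0.652
grip_force: 0.0
```

Emit:
step_arm --plan '[[[0,0,0,0,0.3],[0,0,0,0,0.3],[0,0,0,0,0.3]]]'

```text
t: 23.08
eef_pos: [444.6, 92.2, 152.4]
tcp_rot: [3.141, -0.002, 0.225]
ft_force: [-0.0, 0.2, 1.3]
opening: 0.649
grip_force: 0.0
```

```bash
python3 - <<'E'
from h import *
s=env.state();print(s["t"],s["eef_pos"],s["tcp_rot"],s["ft_force"])
c=env.get_calibration("wrist");im=env.read_camera("wrist");cv2.imwrite("pics/f1.png",im);np.savez("f1.npz",K=c["K"],extrinsics=c["extrinsics"])
for q in knob(c,im,105.5): print(q)
print("blue",blobs(hsv(im,(100,130,60),(125,255,255)),150))
g=cv2.cvtColor(im,cv2.COLOR_BGR2GRAY)
for px in(-85,-80,-78,-76,-74,-72,-70,-65): 
    u,v=proj(c,w(px,-5,22));print(px,(round(u),round(v)),g[int(v),int(u)] if 0<=u<640 and 0<=v<480 else None)
E
```

```text
23.0833 [444.58723624  92.20986845 152.43304366] [ 3.14121709e+00 -1.65679578e-03  2.24657639e-01] [-0.03213501  0.23410483  1.30324879]
(317.0, 174.0, 27.018611907958984)
[494.35819882 102.18956142]
('mark', (60, np.float64(-41.3), np.float64(-14.2), np.float64(6.8)))
('green', (144, np.float64(-40.9), np.float64(-16.9), np.float64(17.9)))
blue [((np.float64(562.0), np.float64(11.8)), [529, 0, 84, 27, 794]), ((np.float64(280.5), np.float64(108.4)), [263, 102, 37, 13, 421]), ((np.float64(384.7), np.float64(113.5)), [342, 106, 87, 16, 1018]), ((np.float64(255.0), np.float64(158.9)), [249, 113, 14, 93, 1202]), ((np.float64(25.1), np.float64(216.3)), [0, 173, 55, 85, 2944]), ((np.float64(278.5), np.float64(211.4)), [262, 206, 34, 12, 345]), ((np.float64(374.0), np.float64(217.0)), [335, 210, 80, 18, 835])]
-85 (440, 164) 240
-80 (434, 164) 237
-78 (432, 163) 229
-76 (430, 163) 179
-74 (427, 163) 62
-72 (425, 163) 31
-70 (423, 163) 30
-65 (417, 163) 32
```

```bash
python3 -c "
from cell import env
print(env.job_done())"
```

```text
the job is handed in; nothing more can be done
None
```

The phone is fully home against the back stop, pushed with about 7 N at most, and clamped. The ratchet slipped about 0.53 rad, so the knob's mark stands over the middle of the green arc. The arm let go and was clear at about 23 s, and I handed the job in; no verdict came back.

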